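Clamp a frame rail in the drilling jig without crossing the knob's thread

ROBOT

A 7-joint arm with a two-finger parallel gripper is mounted at the origin on the work surface. World frame = base frame: x ahead of the robot, y to its left, z up, the work surface at z = 0. Lengths are in m, angles in rad, forces in N, time in s.
With the tool pointing down it reaches from about 0.4 to 0.85 m from the base axis. Payload 4.4 kg.
Tool frame: the origin (TCP) lies midway between the tips of the shut fingers; the grasp point (between the pads) lies behind it (r.tcp_to_grasp is the z of the grasp point in the tool frame, in m); z points along the fingers, y is the direction in which the jaws open and shut (so a half turn about z gives the same grasp; the last joint's range is limited). The gripper opens to 94 mm and grips with 3 to 60 N. Pads are 16 mm wide; open, the fingers measure 119 mm over their backs; the gripper's body (75 mm by 177 mm) begins 78 mm behind the grasp point.
Start: joints at [-1.246, 0.628, 0.038, 1.517, -0.027, 0.996, -0.02], TCP at [0.248, 0.601, 0.205] pointing down, gripper open.
Joint ranges: [-3.06, 3.06], [-0.37, 2.12], [-1.25, 1.32], [0.18, 2.47], [-1.1, 4.24], [0.23, 1.98], [-2.94, 2.94]. Speed limits (rad/s): [2.57, 2.57, 3.14, 3.14, 3.14, 3.14, 3.14].

INTERFACE

Orientations are given as a rotation vector (axis times angle).
In Python, from bench import r gives the robot as it stands.
- The arm moves only by the tool move_arm, never from a script. Its argument "targets" is a list of rows, each a list of 2 entries, a list of its own where there are three numbers: the shift along the tool's x, y, z in mm, then the turn about the tool's z in rad. A call has 1 to 5 rows; each row shifts and turns the commanded pose from where the row before left it, along the tool's axes as they then stand; what a row does not reach is not made up. A row lasts 1/12 s, in which the tool goes at most 41.7 mm and 7.16 degrees, less where a joint would pass 70% of its speed; a pose out of reach is approached as far as the arm can. A call with a gripper value outside its range is refused whole. "gripper" is the gripper command: -1 is fully open, 1 is shut, values between are in proportion, set as the call begins (left out, the last holds). The fingers move at their own pace and stop on an object; "force" is the grip in N (left out, the last holds). Time passes only in rows, so rows that do not move let the fingers close. It gives the time, the measured TCP pose, the force and the opening at its end, in the units of the state.
- r.sense(): the state, without advancing time (a new reading comes with each control period).
- r.read_camera(name): name is "side" or "top" or "wrist"; returns a dict with "color" (480x640x3 uint8, blue, green, red), "z_map" (480x640 float32, m along the optical axis (not along the pixel's ray), 0 where there is no reading), "camera_matrix" (3x3 intrinsics, pixels), "eye" and "attitude" of the camera in the world. Camera axes: x right, y down, z forward; pixel columns grow to the right and rows downward; lengths in m; the calibration is good to about 2 mm. The wrist camera is an equidistant fisheye: a pixel r from the principal point sees the ray r / f radians off the axis. A picture is of the moment at which its call begins.
- r.sign_off(): hands the job in, once; it reports no verdict.
Trained networks look in the newest picture that a camera, given by its name, has taken for a name from the list of things; names that differ only in an ending like _2 or _b are one class to them, and where a whole thing is asked for, a point or a joint stands for the part that bears it (a point fixed in the world has none). Each returns a list of dicts, best first, with "p" (0 to 1); they miss things now and then, are a little off and sometimes report something else, mostly with a low value. They report only what shows in the picture. A call takes as long as a camera call.
- r.outline_of(camera, thing): "region" (480x640 bool, what is visible of it) and "centre" ([row, column] in pixels, amid what is visible of it).
- r.tip_of(camera, thing): "centre" ([row, column] in pixels: a listed point, or the origin of a listed thing).
The state is a dict: "time": time; "joints": joint angles; "dq": joint speeds; "joint_efforts": joint torques, N m; "tcp_pos": TCP position; "tcp_rot": TCP orientation; "contact_force": force on the tool from outside, world axes, zero at the start; "moment": the same for the moment, N m; "width": opening from 0.0 (shut) to 1.0 (fully open).
Only numpy, scipy, OpenCV 4.12 (cv2) and the standard library are available. Lean on these libraries where they do the work, as an engineer would, in place of code of your own. Each camera call takes 0.05 s, during which the arm holds its last target. There are 200 camera calls.

TASK

Clamp the frame rail in the drilling jig: push the steel strap by its red tab fully forward over the rail, then screw the black clamp knob down (clockwise) until it is hand-tight on the strap, no tighter, and leave it so. The knob has only been dropped in and its thread may be crossed: start it gently, and if it binds in the first part of a turn do not force it or the brass insert tears out of the board; back it off about a fifth of a turn, until it comes free, then start it again. Leave all other things on the bench and jig where they are.

Things in the scene. Friction and masses are not known exactly. Their poses are not given: they have to be found in the camera images.
- jig: drilling jig: pale wooden board 250 x 200 x 18 mm, fixed on the bench. Origin: on the bench, on the knob's vertical screw axis; x points from the red tab to the rail, y to the left; the board spans x -150 to +100 mm. On its far side a fence and two aluminium drill guides, 59 mm above the bench, at y = +80 and -80 mm, x = 40 to 100 mm
- rail: the frame rail to be clamped: brown wooden moulding 34 (x) x 180 (y) x 22 mm, held on the board, cannot move. Origin under its centre, 50 mm beyond the knob's axis. Its thickness differs a little from piece to piece, so where the knob comes home is not known beforehand: about 1.7 to 3.7 rad clockwise of the knob's start
- strap: flat steel strap 150 x 34 x 8 mm lying on a heel block and, when forward, on the rail; the knob's stud passes through its slot. Origin under its centre, axes as the jig's. It slides only along jig x, with about 3 N of friction, up to a stop. Upper face 48 mm above the bench
- strap_tab (a point): centre of the red upright push tab at the strap's near end: 10 (jig x) x 30 (jig y) x 26 mm high, 48 to 74 mm above the bench. At jig x = -120 to -112 mm at the start, -85 mm when the strap is fully forward against its stop
- knob: clamp knob on a steel stud, turns in the brass insert and cannot leave it. Origin on the axis at the underside of its steel flange (28 mm across, 4 mm thick, about 1 mm above the strap at the start). Above it a neck 13 mm across, then the square black head. Clockwise from above screws it down, 2 mm a turn. A stop 1.0 to 1.3 rad anticlockwise of the start keeps it from coming out: do not force it there
- knob_grip (a point): centre of the knob's square head, 32 x 32 x 26 mm high, flat sides; 31 mm above the flange's underside, about 80 mm above the bench; its lower edge is 14 mm above the flange. Axes square to its faces: it can be regrasped every 90 degrees. Turning freely takes about 0.08 N m; coming home the torque climbs above that by 1.5 N m per rad; hand-tight is 0.2 to 0.3 N m in all, 0.48 crushes the rail
- knob_thread (a point): point on the knob's axis at the insert's mouth, 18 mm above the bench. A crossed start (often, not always; not visible) binds 0.1 to 0.5 rad clockwise of the start: the torque climbs by 3.5 N m per rad. Backed off 1.1 to 1.3 rad from there, through a slight extra drag (0.05 to 0.15 N m), it comes clear and then runs freely clockwise past that point
- insert (a joint): twist of the brass threaded insert (22 mm across, flush in the board under the knob), rad, clockwise positive, 0 at rest. It holds stiffly, 12 N m per rad, and is torn loose when twisted beyond 0.04 rad either way, that is by about 0.48 N m on a binding thread
- spare_strap: the spare slotted steel strap, 90 x 34 x 8 mm, lying on the near left of the jig's board (origin under its centre); to be left alone
- offcut: a wooden moulding offcut, 34 x 90 x 22 mm, on the bench (origin under its centre); to be left alone
- screwdriver: a screwdriver with a yellow handle, 200 mm long, on the bench (origin under its middle); to be left alone
- wrench: a steel spanner, 180 mm long, on the bench (origin under its middle); to be left alone
- tape_measure: a yellow tape measure, 66 x 36 x 60 mm, on the bench (origin under its centre); to be left alone
- mug: a white mug, 80 mm across and 92 mm high, on the bench (origin under its centre); to be left alone
- glue_bottle: a white glue bottle with a red cap, 54 mm across and 150 mm high, on the bench (origin under its centre); to be left alone

How it is judged:
By the outcome, as a careful person would: the job done as asked, in the order asked, and still so for the second after the job is handed in, with the robot touching nothing.
It also fails if it takes over 72 s, if anything falls off the work surface, if the arm or the gripper's body presses on something with over 40 N, if the wrist force passes 120 N, or if a joint passes its speed limit or range.

## Working session

There is one attempt and no reset: what is moved stays moved. The work goes in short steps, Python scripts to look and compute and a tool call to move; the robot and the scene stay as the last step left them, time stands still between calls to the robot, and variables do not carry over. Pictures are saved under pics/ and viewed, about 8 in all and at most 12, crops included, and the job is handed in when it is done.

Besides the shell and the picture viewer there is one more tool, called after "Request:" as name(argument=value, ...) on one line, values as JSON. move_arm: Moves the arm, as the interface text tells. Its arguments: {"type":"object","properties":{"targets":{"type":"array","items":{"type":"array"}},"gripper":{"type":"number"},"force":{"type":"number"}},"required":["targets"]}

```bash
mkdir -p pics
cat > h.py <<'E'
import numpy as np, cv2
from bench import r
from scipy.spatial.transform import Rotation as R
def rot(a):
    a=np.array(a,float); return a if a.shape==(3,3) else (R.from_rotvec(a).as_matrix() if a.size==3 else R.from_quat(a).as_matrix())
def pt(c,row,col,z=None):
    K=np.array(c["camera_matrix"]);ray=np.array([(col-K[0,2])/K[0,0],(row-K[1,2])/K[1,1],1.])
    Rm=rot(c["attitude"]);e=np.array(c["eye"]);d=Rm@ray
    if z is None: return e+d*c["z_map"][int(round(row)),int(round(col))]
    return e+d*((z-e[2])/d[2])
E
python3 - <<'E'
from h import *
print(r.sense(), r.tcp_to_grasp)
ims=[]
for n in("top","side"):
    c=r.read_camera(n);cv2.imwrite(f"pics/{n}0.png",c["color"]);print(n,c["eye"],c["attitude"])
    for t,z in(("knob_grip",.08),("strap_tab",.061),("jig",0),("rail",.018),("knob_thread",.018),("knob",.049),("strap",.04)):
        for d in r.tip_of(n,t)[:2]: print(t,d["p"],d["centre"],pt(c,*d["centre"],z).round(4))
E
```

```text
{'time': 0.0, 'joints': array([-1.24580479,  0.62932595,  0.03844373,  1.51829363, -0.02699816,
        0.9962972 , -0.02000959]), 'dq': array([-0.00035813, -0.00156177, -0.00101832, -0.00091025, -0.00055442,
        0.00050981, -0.00019266]), 'joint_efforts': array([ 1.66634069e-03, -5.49708974e+01,  1.14398662e+00, -1.86639297e+01,
       -5.22507553e-02,  2.35546392e-02,  1.69917098e-04]), 'tcp_pos': array([0.24733236, 0.60042542, 0.20459101]), 'tcp_rot': array([-6.09904314e-01, -3.08148619e+00,  2.78979690e-03]), 'contact_force': array([-1.21300676, -0.829898  ,  0.20525671]), 'moment': array([-0.00625697,  0.03365154,  0.00714668]), 'width': 0.9974934954714982} -0.0188
top [0.37380134 0.00560456 1.45976192] [-2.2138366   2.15223294 -0.06841195]
knob_grip 0.68 [197.2, 271.9] [0.5836 0.1383 0.08  ]
strap_tab 0.96 [241.3, 273.4] [0.4708 0.1322 0.061 ]
jig 0.81 [197.2, 272.9] [0.5958 0.1433 0.    ]
rail 0.72 [176.4, 274.8] [0.65   0.1384 0.018 ]
knob_thread 0.79 [197.0, 272.5] [0.5936 0.1427 0.018 ]
knob_thread 0.43 [219.1, 268.4] [0.5333 0.1516 0.018 ]
knob 0.7 [196.8, 270.4] [0.5893 0.1453 0.049 ]
strap 0.73 [214.9, 273.6] [0.5425 0.136  0.04  ]
strap 0.57 [199.1, 273.2] [0.5847 0.1385 0.04  ]
side [ 0.21130872 -1.17324399  1.05373555] [-2.24539047  0.2595075  -0.11929915]
knob_grip 0.58 [212.5, 342.0] [0.5911 0.1394 0.08  ]
strap_tab 0.81 [224.7, 301.0] [0.4709 0.1347 0.061 ]
strap_tab 0.55 [178.2, 282.8] [0.4661 0.3862 0.061 ]
jig 0.89 [231.2, 341.1] [0.5951 0.1565 0.    ]
rail 0.77 [232.3, 356.5] [0.6304 0.1185 0.018 ]
knob_thread 0.83 [229.6, 342.1] [0.5933 0.1406 0.018 ]
knob 0.55 [220.3, 341.1] [0.5906 0.1446 0.049 ]
strap 0.68 [228.5, 321.7] [0.53  0.131 0.04 ]
strap 0.21 [404.2, 413.9] [ 0.5741 -0.4965  0.04  ]
```

Run:
```python
import cv2,numpy as np
a=cv2.imread("pics/top0.png")[100:340,140:420];b=cv2.imread("pics/side0.png")[100:340,180:460]
cv2.imwrite("pics/v1.png",np.vstack([cv2.resize(x,(700,600),interpolation=cv2.INTER_CUBIC)[:, :] for x in (a,)]))
cv2.imwrite("pics/v2.png",cv2.resize(b,(700,600),interpolation=cv2.INTER_CUBIC))
```

```text
(no output)
```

View pics/v1.png

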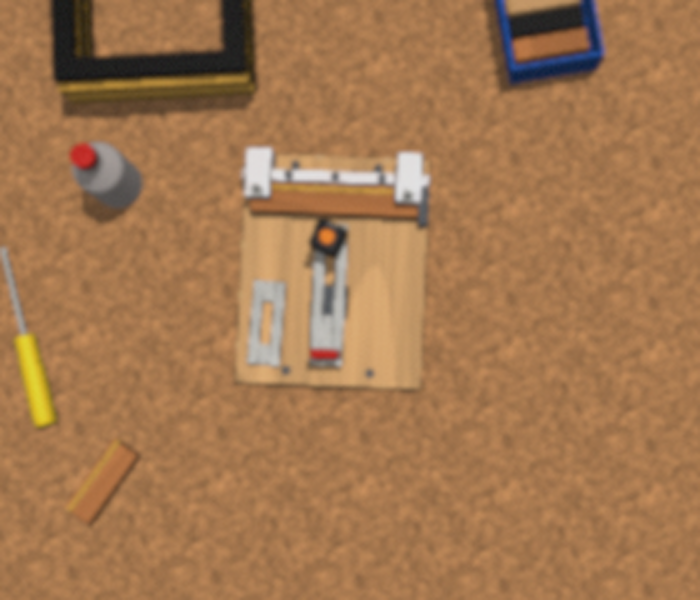

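View pics/v2.png

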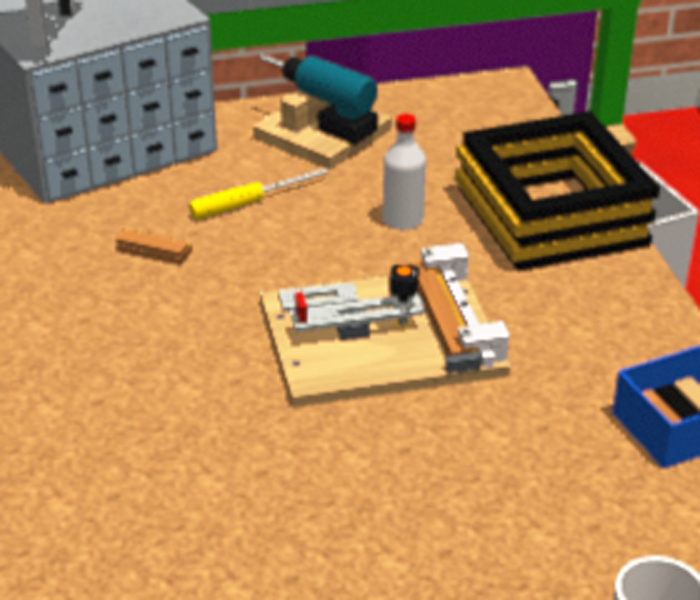

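Picture 1 shows the jig at crop (240–427, 150–387), with the knob at (327,238), the red tab at (325,354) and the spare strap to its left. Picture 2 shows the same from the side, with nothing in the way of the tool path. Next I'll work out the yaw.

Run:
```python
from h import *
c=r.read_camera("top")
im=lambda u,v:(100+v*.4,140+u*.4)
P={k:pt(c,*im(*uv),.018) for k,uv in dict(bl=(237,383),br=(419,387)).items()}
print(P)
d=P["bl"]-P["br"];print("yaw from near edge",np.degrees(np.arctan2(-d[0],d[1])))
for t,z in(("strap",.048),("rail",.04)):
    o=r.outline_of("top",t)[0];v,u=np.nonzero(o["region"])
    q=np.array([pt(c,a,b,z)[:2] for a,b in zip(v,u)]).astype(np.float32)
    print(t,cv2.minAreaRect(q))
s=r.sense();T=rot(s["tcp_rot"]);print(T.round(3))
```

```text
{'bl': array([0.43895282, 0.23855772, 0.018     ]), 'br': array([0.44015628, 0.04327144, 0.018     ])}
yaw from near edge 0.35308425583514996
strap ((0.5225932002067566, 0.14278018474578857), (0.12177504599094391, 0.03949247673153877), 1.9215476512908936)
rail ((0.5815523862838745, 0.16251850128173828), (0.1676388531923294, 0.20560325682163239), 63.364986419677734)
[[-0.925  0.381 -0.   ]
 [ 0.381  0.925  0.   ]
 [ 0.     0.    -1.   ]]
```

Request:
move_arm(targets=[[[0, 0, 0], -0.098], [[0, 0, 0], -0.098], [[0, 0, 0], -0.098], [[0, 0, 0], -0.097], [[-15, -37, 0], 0]], gripper=1, force=20)

```text
time: 1.37
tcp_pos: [0.2574, 0.5707, 0.2051]
tcp_rot: [0.02, -3.138, -0.011]
contact_force: [-0.2, 1.6, 0.5]
width: 0.681
```

Request:
move_arm(targets=[[[-14, -38, 0], 0], [[-14, -38, 0], 0], [[-14, -38, 0], 0], [[-14, -38, 0], 0], [[-14, -38, 0], 0]])

```text
time: 1.78
tcp_pos: [0.3331, 0.3722, 0.2057]
tcp_rot: [-0.001, 3.141, 0.001]
contact_force: [0.2, -0.1, 0.4]
width: 0.327
```

Request:
move_arm(targets=[[[-14, -38, 0], 0], [[-14, -38, 0], 0], [[-14, -38, 0], 0], [[-14, -38, 0], 0], [[-14, -38, 0], 0]])

```text
time: 2.2
tcp_pos: [0.4032, 0.1823, 0.2058]
tcp_rot: [-0.001, 3.141, 0.001]
contact_force: [0.8, 0.6, 0.1]
width: 0.007
```

Request:
move_arm(targets=[[[-5, -23, 25], 0], [[-10, -23, 25], 0], [[0, 0, 20], 0], [[0, 0, 0], 0]])

```text
time: 2.53
tcp_pos: [0.4161, 0.1356, 0.133]
tcp_rot: [-0.005, -3.137, 0.004]
contact_force: [0.1, -0.1, -0.2]
width: 0.006
```

```bash
cat >> h.py <<'E'
def wpt(c,row,col,z):
    K=np.array(c["camera_matrix"]);dx=col-K[0,2];dy=row-K[1,2];rr=np.hypot(dx,dy);th=rr/K[0,0]
    d=rot(c["attitude"])@np.array([np.sin(th)*dx/rr,np.sin(th)*dy/rr,np.cos(th)]);e=np.array(c["eye"])
    return e+d*((z-e[2])/d[2])
def wlook(fn,names=(("knob_grip",.08),("strap_tab",.061),("knob",.049),("knob_thread",.018))):
    c=r.read_camera("wrist");cv2.imwrite(fn,c["color"]);print(c["eye"])
    for t,z in names:
        for d in r.tip_of("wrist",t)[:1]: print(t,d["p"],d["centre"],wpt(c,*d["centre"],z).round(4))
    return c
E
python3 -c "
from h import *
wlook('pics/w1.png');print(r.sense()['tcp_pos'],r.sense()['joints'])"
```

```text
[0.34340522 0.13813051 0.31346799]
knob 0.69 [430.6, 326.8] [0.5895 0.1423 0.049 ]
knob_thread 0.85 [409.9, 326.6] [0.5891 0.1425 0.018 ]
[0.41833493 0.13941083 0.13661777] [-0.36178221  0.44851014 -0.03193056  2.15175995  0.02625436  0.53921744
  1.15983181]
```

View pics/w1.png

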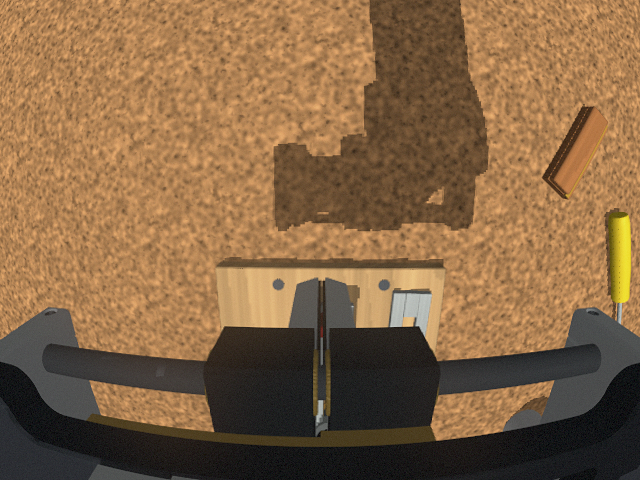

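Picture 3, from the wrist, shows the board's near edge level at row 262, so the yaw is about 0. The shut fingers are in line with the strap at column 322, behind the tab. I'll lower them and push.

Request:
move_arm(targets=[[[0, 0, 27], 0], [[0, 0, 27], 0], [[0, 0, 26], 0], [[-8, 0, 0], 0], [[-8, 0, 0], 0]])

```text
time: 3.2
tcp_pos: [0.4338, 0.1387, 0.0557]
tcp_rot: [0.003, -3.14, 0.001]
contact_force: [0.5, 0.7, -0.4]
width: 0.008
```

Request:
move_arm(targets=[[[-8, 0, 0], 0], [[-5, 0, 0], 0], [[-5, 0, 0], 0], [[-5, 0, 0], 0], [[-3, 0, 0], 0]])

```text
time: 3.62
tcp_pos: [0.4596, 0.138, 0.0561]
tcp_rot: [0.0, -3.141, -0.0]
contact_force: [-3.6, 1.3, 1.5]
width: 0.003
```

Request:
move_arm(targets=[[[-5, 0, 0], 0], [[-5, 0, 0], 0], [[-5, 0, 0], 0], [[-3, 0, 0], 0], [[-2, 0, 0], 0]])

```text
time: 4.03
tcp_pos: [0.4801, 0.1378, 0.0554]
tcp_rot: [-0.0, -3.142, 0.0]
contact_force: [-2.2, -0.5, 2.0]
width: 0.003
```

Request:
move_arm(targets=[[[-2, 0, 0], 0], [[-2, 0, 0], 0], [[-2, 0, 0], 0]])

```text
time: 4.28
tcp_pos: [0.4855, 0.1378, 0.0554]
tcp_rot: [0.0, -3.141, 0.001]
contact_force: [-2.6, -1.4, 0.7]
width: 0.005
```

Request:
move_arm(targets=[[[-1, 0, 0], 0], [[-1, 0, 0], 0], [[0, 0, 0], 0]])

```text
time: 4.53
tcp_pos: [0.4878, 0.1378, 0.0554]
tcp_rot: [-0.0, -3.142, 0.0]
contact_force: [-1.7, -0.8, -0.5]
width: 0.01
```

Request:
move_arm(targets=[[[-2, 0, 0], 0], [[-1, 0, 0], 0], [[0, 0, 0], 0]])

```text
time: 4.78
tcp_pos: [0.4889, 0.1378, 0.0553]
tcp_rot: [0.001, -3.138, 0.001]
contact_force: [-5.7, -1.4, 4.4]
width: 0.001
```

Request:
move_arm(targets=[[[-1, 0, 0], 0], [[-1, 0, 0], 0], [[0, 0, 0], 0]])

```text
time: 5.03
tcp_pos: [0.4889, 0.1378, 0.0552]
tcp_rot: [0.001, -3.135, 0.002]
contact_force: [-8.3, -1.4, 6.9]
width: 0.001
```

The strap is at its stop: the TCP stalled at 0.4889 while the force climbed to 8 N. I'll back off, rise and move over the knob.

Request:
move_arm(targets=[[[10, 0, 0], 0], [[15, 0, 0], 0], [[0, 0, -30], 0], [[0, 0, -38], 0], [[0, 0, -38], 0]])

```text
time: 5.45
tcp_pos: [0.4683, 0.1387, 0.1626]
tcp_rot: [-0.002, 3.141, 0.001]
contact_force: [0.4, 0.9, 0.3]
width: 0.005
```

Request:
move_arm(targets=[[[-20, 0, 0], 0], [[-35, 0, 0], 0], [[-35, 1, 0], 0], [[-30, 1, 0], 0], [[0, 0, 0], 0]], gripper=-1)

```text
time: 5.87
tcp_pos: [0.5955, 0.1404, 0.1622]
tcp_rot: [0.003, 3.132, 0.003]
contact_force: [-0.0, -0.1, 0.6]
width: 0.32
```

Request:
move_arm(targets=[[[0, 0, 0], 0], [[0, 0, 0], 0], [[0, 0, 0], 0], [[0, 0, 0], 0]])

```text
time: 6.2
tcp_pos: [0.5867, 0.1404, 0.1616]
tcp_rot: [0.002, -3.141, -0.0]
contact_force: [1.0, 0.0, -0.2]
width: 0.606
```

```bash
python3 -c "
from h import *
wlook('pics/w2.png',(('knob_grip',.08),('strap_tab',.061),('knob',.049)));print(r.sense()['tcp_pos'],r.sense()['joints'],r.sense()['moment'])"
```

```text
[0.51317202 0.14210029 0.34173985]
knob_grip 0.94 [254.0, 321.5] [0.5881 0.1428 0.08  ]
strap_tab 0.58 [133.8, 322.8] [0.5007 0.1437 0.061 ]
knob 0.75 [243.0, 320.7] [0.5877 0.1422 0.049 ]
[0.58734344 0.1402075  0.1616824 ] [-0.25659936  0.6101535  -0.03842844  1.69759354  0.02962813  0.83425783
  1.26326453] [ 0.04464461  0.01497553 -0.00028618]
```

View pics/w2.png

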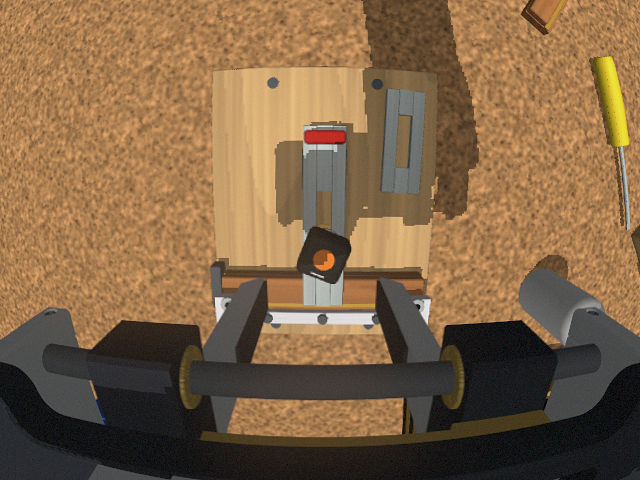

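Picture 4 shows the strap forward across the rail, the red tab at (325,137), and the knob head at (323,257) turned some 15–20° from the jig axes.

```bash
python3 -c "
import cv2
a=cv2.imread('pics/w2.png')[215:300,280:370]
cv2.imwrite('pics/w2c.png',cv2.resize(a,None,fx=7,fy=7,interpolation=cv2.INTER_CUBIC)*2)"
```

```text
(no output)
```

View pics/w2c.png

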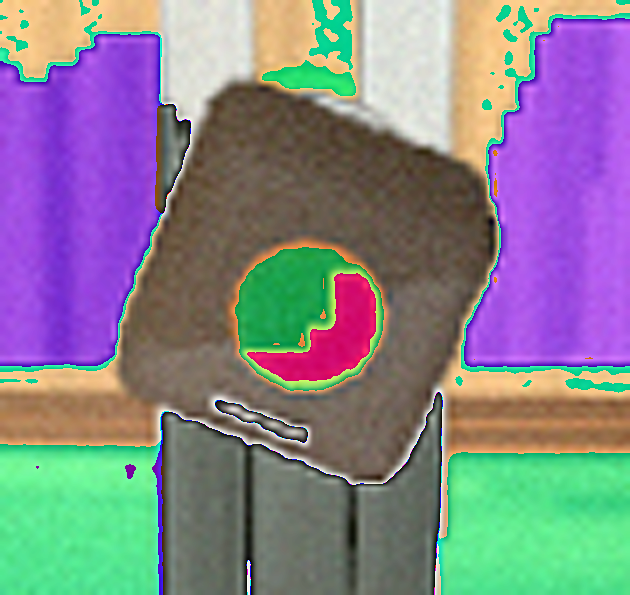

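Picture 5 shows the square head turned about 20° clockwise, by its edges. I'll turn the tool +0.35, centre it, go down and grip.

Request:
move_arm(targets=[[[-1, 2.5, 0], 0], [[0, 0, 0], 0.117], [[0, 0, 0], 0.117], [[0, 0, 0], 0.116], [[0, 0, 30], 0]], force=35)

```text
time: 6.82
tcp_pos: [0.5932, 0.144, 0.1361]
tcp_rot: [0.552, 3.082, 0.007]
contact_force: [0.7, 0.2, -0.0]
width: 0.999
```

Request:
move_arm(targets=[[[0, 0, 25], 0], [[0, 0, 22], 0], [[0, 0, 21], 0], [[0, 0, 0], 0], [[0, 0, 0], 0]])

```text
time: 7.23
tcp_pos: [0.5879, 0.1426, 0.0628]
tcp_rot: [-0.546, -3.092, 0.001]
contact_force: [-0.4, -0.4, 0.8]
width: 1.002
```

```bash
cat >> h.py <<'E'
def st():
    s=r.sense();T=rot(s["tcp_rot"]);print("t",round(s["time"],2),"p",s["tcp_pos"].round(4),"cw",round(float(np.arctan2(-T[1,0],-T[0,0])*-1),4),"q7",s["joints"][6].round(3),"F",s["contact_force"].round(1),"M",s["moment"].round(3),"e7",s["joint_efforts"][6].round(3),"w",round(float(s["width"]),3))
E
python3 -c "
from h import *
st()"
```

```text
t 7.23 p [0.5879 0.1426 0.0628] cw 0.3496 q7 0.987 F [-0.4 -0.4  0.8] M [-0.006 -0.002  0.018] e7 0.002 w 1.002
```

Request:
move_arm(targets=[[[0, 0, 0], 0], [[0, 0, 0], 0], [[0, 0, 0], 0], [[0, 0, 0], 0], [[0, 0, 0], 0]], gripper=1)

```text
time: 7.65
tcp_pos: [0.5891, 0.1427, 0.0643]
tcp_rot: [0.547, 3.093, 0.001]
contact_force: [0.4, 0.2, -0.3]
width: 0.684
```

Request:
move_arm(targets=[[[0, 0, 0], 0], [[0, 0, 0], 0], [[0, 0, 0], 0], [[0, 0, 0], 0], [[0, 0, 0], 0]])

```text
time: 8.07
tcp_pos: [0.5885, 0.1421, 0.0634]
tcp_rot: [-0.547, -3.093, 0.001]
contact_force: [0.0, -0.4, 2.2]
width: 0.34
```

```bash
python3 -c "
from h import *
st();wlook('pics/w3.png')"
```

```text
t 8.07 p [0.5885 0.1421 0.0634] cw 0.3499 q7 0.988 F [ 0.  -0.4  2.2] M [ 0.195  0.051 -0.041] e7 0.039 w 0.34
[0.51936828 0.16907215 0.24352652]
knob_grip 0.98 [307.8, 318.0] [0.5881 0.1425 0.08  ]
strap_tab 0.81 [137.0, 265.1] [0.5034 0.1459 0.061 ]
knob 0.66 [285.7, 316.9] [0.5882 0.1416 0.049 ]
```

Request:
move_arm(targets=[[[0, 0, 0], 0], [[0, 0, 0], 0], [[0, 0, 0], 0.03], [[0, 0, 0], 0.03], [[0, 0, 0], 0]])

```text
time: 8.73
tcp_pos: [0.5885, 0.1422, 0.0634]
tcp_rot: [-0.643, -3.075, 0.001]
contact_force: [-1.4, -2.8, 2.3]
width: 0.34
```

```bash
python3 -c "
from h import *
st()"
```

```text
t 8.73 p [0.5885 0.1422 0.0634] cw 0.412 q7 0.943 F [-1.4 -2.8  2.3] M [-0.574  0.293  0.041] e7 -0.265 w 0.34
```

Request:
move_arm(targets=[[[0, 0, 0], 0.03], [[0, 0, 0], 0.03], [[0, 0, 0], 0]])

```text
time: 8.98
tcp_pos: [0.5885, 0.1422, 0.0634]
tcp_rot: [-0.735, -3.054, 0.001]
contact_force: [-1.2, -3.1, 2.0]
width: 0.337
```

```bash
python3 -c "
from h import *
st();r.read_camera('top');st()"
```

```text
t 8.98 p [0.5885 0.1422 0.0634] cw 0.472 q7 0.901 F [-1.2 -3.1  2. ] M [-0.729  0.323  0.022] e7 -0.266 w 0.337
t 9.03 p [0.5885 0.1422 0.0634] cw 0.4706 q7 0.902 F [-0.9 -3.6  2.8] M [-0.711  0.314  0.052] e7 -0.134 w 0.338
```

Request:
move_arm(targets=[[[0, 0, 0], 0.035], [[0, 0, 0], 0.035], [[0, 0, 0], 0]])

```text
time: 9.28
tcp_pos: [0.5885, 0.1422, 0.0634]
tcp_rot: [-0.842, -3.027, 0.001]
contact_force: [-1.1, -3.3, 2.4]
width: 0.342
```

```bash
cat > s.py <<'E'
from h import *
m=[]
for i in range(3):
    s=r.sense();m.append(s["moment"][2]);r.read_camera("top")
st();print(np.round(m,3),np.mean(m).round(3))
E
python3 s.py
```

```text
t 9.43 p [0.5885 0.1423 0.0634] cw 0.5399 q7 0.852 F [-1.3 -3.2  1.5] M [-0.922  0.383  0.043] e7 -0.036 w 0.341
[0.09  0.045 0.033] 0.056
```

Request:
move_arm(targets=[[[0, 0, 0], 0.035], [[0, 0, 0], 0.035], [[0, 0, 0], 0]])

```text
time: 9.68
tcp_pos: [0.5886, 0.1423, 0.0634]
tcp_rot: [-0.947, -2.995, 0.001]
contact_force: [-1.7, -4.5, 1.6]
width: 0.34
```

```bash
python3 s.py
```

```text
t 9.83 p [0.5885 0.1423 0.0634] cw 0.6099 q7 0.802 F [-1.3 -4.7  1.7] M [-1.12   0.374  0.066] e7 -0.036 w 0.34
[0.097 0.029 0.008] 0.045
```

Request:
move_arm(targets=[[[0, 0, 0], 0.035], [[0, 0, 0], 0.035], [[0, 0, 0], 0]])

```text
time: 10.08
tcp_pos: [0.5886, 0.1423, 0.0634]
tcp_rot: [-1.051, -2.96, 0.001]
contact_force: [-2.2, -4.3, 1.5]
width: 0.339
```

```bash
python3 s.py
```

```text
t 10.23 p [0.5885 0.1424 0.0634] cw 0.6798 q7 0.752 F [-1.5 -6.   0.7] M [-1.209  0.394  0.014] e7 -0.036 w 0.339
[0.023 0.058 0.03 ] 0.037
```

Request:
move_arm(targets=[[[-0.2, -0.4, 0.1], 0.03], [[0, 0, 0], 0.04], [[0, 0, 0], 0]])

```text
time: 10.48
tcp_pos: [0.5886, 0.1423, 0.0633]
tcp_rot: [1.153, 2.922, 0.0]
contact_force: [-1.4, -3.9, 0.6]
width: 0.34
```

```bash
python3 s.py
```

```text
t 10.63 p [0.5886 0.1423 0.0633] cw 0.7493 q7 0.703 F [-1.6 -3.1  0.7] M [-1.026  0.369  0.035] e7 -0.032 w 0.338
[0.058 0.062 0.067] 0.062
```

Request:
move_arm(targets=[[[-0.1, -0.2, 0], 0.035], [[0, 0, 0], 0.035], [[0, 0, 0], 0]])

```text
time: 10.88
tcp_pos: [0.5886, 0.1422, 0.0633]
tcp_rot: [1.255, 2.88, 0.0]
contact_force: [-0.6, -3.5, 1.3]
width: 0.338
```

```bash
python3 s.py
```

```text
t 11.03 p [0.5886 0.1422 0.0633] cw 0.8195 q7 0.654 F [-0.7 -3.7  0.4] M [-0.814  0.295  0.007] e7 -0.037 w 0.336
[ 0.059 -0.073  0.051] 0.012
```

Request:
move_arm(targets=[[[0, 0, 0], 0.035], [[0, 0, 0], 0.035], [[0, 0, 0], 0]])

```text
time: 11.28
tcp_pos: [0.5886, 0.1422, 0.0633]
tcp_rot: [1.355, 2.834, 0.0]
contact_force: [-0.8, -2.8, 0.8]
width: 0.341
```

```bash
python3 s.py
```

```text
t 11.43 p [0.5886 0.1422 0.0634] cw 0.8895 q7 0.604 F [-0.3 -2.9 -0. ] M [-0.704  0.223  0.058] e7 -0.037 w 0.338
[0.054 0.042 0.065] 0.054
```

Request:
move_arm(targets=[[[0, 0, 0], 0.04], [[0, 0, 0], 0.04], [[0, 0, 0], 0]])

```text
time: 11.68
tcp_pos: [0.5886, 0.1422, 0.0633]
tcp_rot: [1.465, 2.779, 0.0]
contact_force: [-1.6, -2.5, 0.1]
width: 0.34
```

```bash
python3 s.py; python3 -c "
from h import *
c=r.read_camera('wrist')['color'][230:400,220:420];cv2.imwrite('pics/w4.png',np.minimum(cv2.resize(c,None,fx=3,fy=3).astype(int)*3//2,255).astype(np.uint8))"
```

```text
t 11.83 p [0.5886 0.1422 0.0633] cw 0.9686 q7 0.547 F [-0.9 -1.8 -0.1] M [-0.649  0.202  0.067] e7 -0.033 w 0.341
[-0.005  0.002  0.018] 0.005
```

View pics/w4.png

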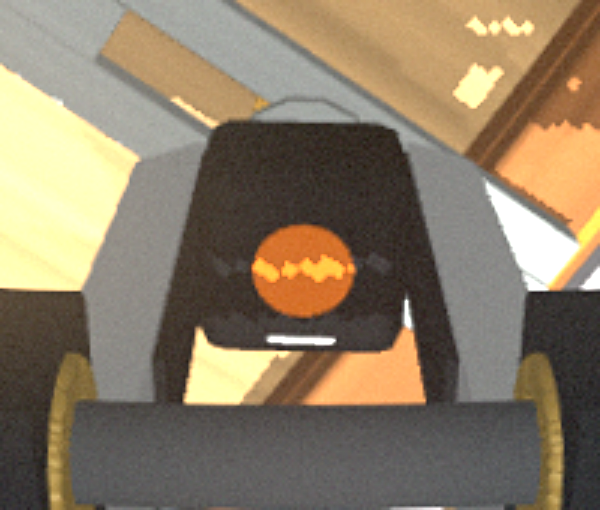

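Picture 6 shows the knob square in the jaws and turning with them, at +0.62 rad with no bind. The start isn't crossed, so I'll run on to about +1.5.

Request:
move_arm(targets=[[[0, 0, 0.03], 0.08], [[0, 0, 0.03], 0.09], [[0, 0, 0.03], 0.09], [[0, 0, 0.03], 0.09], [[0, 0, 0], 0]])

```text
time: 12.3
tcp_pos: [0.5886, 0.1421, 0.0632]
tcp_rot: [1.927, 2.48, 0.0]
contact_force: [-1.4, -1.6, 0.7]
width: 0.339
```

```bash
python3 s.py
```

```text
t 12.45 p [0.5886 0.1421 0.0632] cw 1.3172 q7 0.297 F [-0.3 -2.  -0.1] M [-0.586  0.118 -0.035] e7 0.026 w 0.343
[ 0.011 -0.041 -0.015] -0.015
```

Request:
move_arm(targets=[[[0, 0, 0.03], 0.1], [[0, 0, 0.03], 0.1], [[0, 0, 0.03], 0.1], [[0, 0, 0.03], 0.1], [[0, 0, 0], 0]])

```text
time: 12.87
tcp_pos: [0.5887, 0.1421, 0.0631]
tcp_rot: [2.381, 2.049, 0.0]
contact_force: [-0.6, -0.9, 0.0]
width: 0.34
```

```bash
python3 s.py
```

```text
t 13.02 p [0.5887 0.142  0.0631] cw 1.7165 q7 0.006 F [-0.3 -2.  -0.7] M [-0.547  0.124 -0.066] e7 0.035 w 0.337
[ 0.011 -0.002 -0.058] -0.016
```

Request:
move_arm(targets=[[[0, 0, 0.03], 0.06], [[0, 0, 0.03], 0.05], [[0, 0, 0], 0.05], [[0, 0, 0], 0.04], [[0, 0, 0], 0.03]])

```text
time: 13.43
tcp_pos: [0.5887, 0.142, 0.0631]
tcp_rot: [-2.6, -1.764, -0.001]
contact_force: [0.2, -1.3, -0.3]
width: 0.339
```

```bash
python3 s.py
```

```text
t 13.58 p [0.5887 0.142  0.0631] cw 1.948 q7 -0.166 F [-0.  -1.7 -0.3] M [-0.585  0.034  0.091] e7 -0.103 w 0.339
[0.091 0.087 0.01 ] 0.063
```

Request:
move_arm(targets=[[[0, 0, 0.03], 0.03], [[0, 0, 0], 0.03], [[0, 0, 0], 0.03]])

```text
time: 13.83
tcp_pos: [0.5887, 0.142, 0.063]
tcp_rot: [-2.679, -1.641, -0.001]
contact_force: [-0.1, -1.6, -0.7]
width: 0.339
```

```bash
python3 s.py
```

```text
t 13.98 p [0.5887 0.142  0.063 ] cw 2.0399 q7 -0.234 F [ 0.6 -1.5 -1.5] M [-0.497 -0.064 -0.022] e7 -0.107 w 0.339
[0.029 0.079 0.099] 0.069
```

Create s.py:
```python
from h import *
m=[];e=[]
for i in range(4):
    s=r.sense();m.append(s["moment"][2]);e.append(s["joint_efforts"][6]);r.read_camera("top") if i<3 else 0
st();print(np.round(m,3),"M",np.mean(m).round(3),"e7",np.round(e,3))
```

```text
(no output)
```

Request:
move_arm(targets=[[[0, 0, 0.03], 0.03], [[0, 0, 0], 0.03], [[0, 0, 0], 0.02], [[0, 0, 0], 0.02]])

```text
time: 14.32
tcp_pos: [0.5886, 0.1419, 0.063]
tcp_rot: [2.757, 1.506, 0.0]
contact_force: [0.4, -1.2, -1.7]
width: 0.341
```

```bash
python3 s.py
```

```text
t 14.47 p [0.5887 0.142  0.063 ] cw 2.14 q7 -0.31 F [ 1.1 -1.1 -1.6] M [-0.506 -0.226  0.059] e7 -0.099 w 0.339
[0.121 0.047 0.127 0.059] M 0.088 e7 [ 0.09  -0.078 -0.187 -0.099]
```

Request:
move_arm(targets=[[[0, 0, 0.1], 0.03], [[0, 0, 0], 0.03], [[0, 0, 0], 0.02], [[0, 0, 0], 0.02]])

```text
time: 14.8
tcp_pos: [0.5886, 0.1419, 0.063]
tcp_rot: [2.829, 1.366, 0.0]
contact_force: [0.8, -2.9, -1.6]
width: 0.338
```

```bash
python3 s.py
```

```text
t 14.95 p [0.5887 0.1419 0.063 ] cw 2.24 q7 -0.386 F [ 0.8 -1.3 -1.3] M [-0.502 -0.222  0.061] e7 -0.099 w 0.341
[0.076 0.004 0.065 0.061] M 0.051 e7 [ 0.091 -0.078 -0.188 -0.099]
```

Request:
move_arm(targets=[[[0, 0, 0.06], 0.03], [[0, 0, 0], 0.03], [[0, 0, 0], 0.02], [[0, 0, 0], 0.02]])

```text
time: 15.28
tcp_pos: [0.5887, 0.1419, 0.0629]
tcp_rot: [2.894, 1.223, 0.0]
contact_force: [1.1, -1.3, -0.9]
width: 0.339
```

```bash
python3 s.py
```

```text
t 15.43 p [0.5886 0.1419 0.0629] cw 2.34 q7 -0.462 F [ 1.7 -1.7  0.2] M [-0.521 -0.233  0.046] e7 -0.099 w 0.343
[0.016 0.05  0.039 0.046] M 0.037 e7 [ 0.093 -0.078 -0.189 -0.099]
```

Request:
move_arm(targets=[[[0, 0, 0.03], 0.03], [[0, 0, 0], 0.03], [[0, 0, 0], 0.02], [[0, 0, 0], 0.02]])

```text
time: 15.77
tcp_pos: [0.5887, 0.1419, 0.0629]
tcp_rot: [2.951, 1.077, 0.0]
contact_force: [2.3, -1.0, 0.4]
width: 0.339
```

```bash
python3 s.py
```

```text
t 15.92 p [0.5886 0.1419 0.0629] cw 2.44 q7 -0.539 F [ 2.  -1.3  0.8] M [-0.681 -0.337  0.116] e7 -0.133 w 0.343
[0.136 0.21  0.028 0.116] M 0.123 e7 [ 0.054 -0.115 -0.223 -0.133]
```

Request:
move_arm(targets=[[[0, 0, 0], 0.02], [[0, 0, 0], 0.01], [[0, 0, 0], 0.01], [[0, 0, 0], 0.01]])

```text
time: 16.25
tcp_pos: [0.5887, 0.1419, 0.0629]
tcp_rot: [2.976, 1.004, 0.0]
contact_force: [1.4, -2.0, 0.2]
width: 0.342
```

```bash
python3 s.py; python3 s.py
```

```text
t 16.4 p [0.5887 0.1419 0.0629] cw 2.4899 q7 -0.577 F [ 1.6 -1.9  0.1] M [-0.866 -0.481  0.139] e7 -0.165 w 0.339
[0.225 0.153 0.115 0.139] M 0.158 e7 [-0.065 -0.154 -0.21  -0.165]
t 16.55 p [0.5887 0.1419 0.0629] cw 2.4897 q7 -0.577 F [ 1.5 -1.8  0.5] M [-0.836 -0.506  0.143] e7 -0.142 w 0.339
[0.139 0.144 0.139 0.143] M 0.142 e7 [-0.165 -0.148 -0.143 -0.142]
```

Request:
move_arm(targets=[[[0, 0, 0], 0.02], [[0, 0, 0], 0.01], [[0, 0, 0], 0.01], [[0, 0, 0], 0.01]])

```text
time: 16.88
tcp_pos: [0.5885, 0.1418, 0.0628]
tcp_rot: [3.001, 0.93, -0.0]
contact_force: [1.1, -2.1, 0.4]
width: 0.343
```

```bash
python3 s.py; python3 s.py
```

```text
t 17.03 p [0.5885 0.1419 0.0628] cw 2.5398 q7 -0.616 F [ 1.8 -1.6 -0.1] M [-0.89  -0.579  0.187] e7 -0.2 w 0.336
[0.216 0.136 0.23  0.187] M 0.192 e7 [-0.104 -0.191 -0.245 -0.2  ]
t 17.18 p [0.5885 0.1419 0.0628] cw 2.5398 q7 -0.616 F [ 0.8 -2.  -0.3] M [-0.923 -0.576  0.212] e7 -0.177 w 0.339
[0.187 0.122 0.155 0.212] M 0.169 e7 [-0.2   -0.183 -0.178 -0.177]
```

Request:
move_arm(targets=[[[0, 0, 0], 0.02], [[0, 0, 0], 0.02], [[0, 0, 0], 0.02], [[0, 0, 0], 0.01], [[0, 0, 0], 0.01]])

```text
time: 17.6
tcp_pos: [0.5883, 0.1418, 0.0627]
tcp_rot: [3.035, 0.809, -0.001]
contact_force: [0.9, -2.7, 0.3]
width: 0.339
```

```bash
python3 s.py; python3 s.py
```

```text
t 17.75 p [0.5883 0.1418 0.0627] cw 2.6198 q7 -0.679 F [ 2.  -1.9  0.6] M [-1.286 -0.358  0.249] e7 -0.261 w 0.338
[0.297 0.223 0.233 0.249] M 0.251 e7 [-0.177 -0.255 -0.307 -0.261]
t 17.9 p [0.5883 0.1418 0.0627] cw 2.6198 q7 -0.679 F [ 0.2 -3.4  0.2] M [-1.332 -0.331  0.268] e7 -0.238 w 0.336
[0.249 0.205 0.253 0.268] M 0.244 e7 [-0.261 -0.244 -0.239 -0.238]
```

The torque is about 0.24 N m, within the hand-tight band. I'll release and rise.

Request:
move_arm(targets=[[[0, 0, 0], 0], [[0, 0, 0], 0], [[0, 0, 0], 0], [[0, 0, 0], 0], [[0, 0, 0], 0]], gripper=-0.1)

```text
time: 18.32
tcp_pos: [0.5882, 0.1425, 0.0627]
tcp_rot: [-3.034, -0.81, 0.001]
contact_force: [0.4, 0.1, -0.5]
width: 0.55
```

```bash
python3 s.py; python3 -c "
from h import *
c=r.read_camera('wrist')['color'][230:400,220:420];cv2.imwrite('pics/w5.png',np.minimum(cv2.resize(c,None,fx=3,fy=3).astype(int)*3//2,255).astype(np.uint8))"
```

```text
t 18.47 p [0.5884 0.1421 0.0628] cw 2.6198 q7 -0.679 F [-0.7 -0.2 -0.4] M [-0.048  0.132  0.013] e7 -0.0 w 0.551
[0.01  0.04  0.001 0.013] M 0.016 e7 [-0.001 -0.001 -0.001 -0.   ]
```

View pics/w5.png

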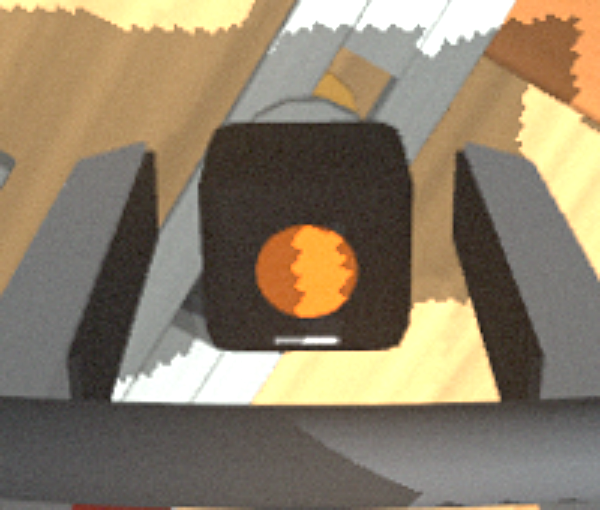

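Picture 7 shows the fingers clear on both sides, with the knob still square to them, so it hasn't sprung back.

Request:
move_arm(targets=[[[0, 0, -15], 0], [[0, 0, -30], 0], [[0, 0, -40], 0], [[0, 0, -40], 0], [[0, 0, 0], 0]])

```text
time: 18.93
tcp_pos: [0.5933, 0.1413, 0.1952]
tcp_rot: [3.034, 0.809, 0.019]
contact_force: [0.9, -1.0, -0.1]
width: 0.546
```

```bash
python3 -c "
from h import *
st();c=wlook('pics/w6.png')
t=r.read_camera('top')
for n,z in (('strap_tab',.061),('spare_strap',.018),('offcut',0)):
  for d in r.tip_of('top',n)[:1]: print(n,d['p'],pt(t,*d['centre'],z).round(4))"
```

```text
t 18.93 p [0.5933 0.1413 0.1952] cw 2.6204 q7 -0.795 F [ 0.9 -1.  -0.1] M [-0.045  0.009 -0.028] e7 -0.327 w 0.546
[0.65395311 0.17911017 0.37615812]
knob_grip 0.71 [247.2, 312.8] [0.5864 0.147  0.08  ]
strap_tab 0.81 [317.9, 268.5] [0.502  0.1474 0.061 ]
knob 0.6 [243.0, 314.5] [0.5835 0.1443 0.049 ]
knob_thread 0.78 [231.8, 316.8] [0.5878 0.1446 0.018 ]
strap_tab 0.9 [0.5061 0.1426 0.061 ]
spare_strap 0.85 [0.5125 0.2021 0.018 ]
```

View pics/w6.png

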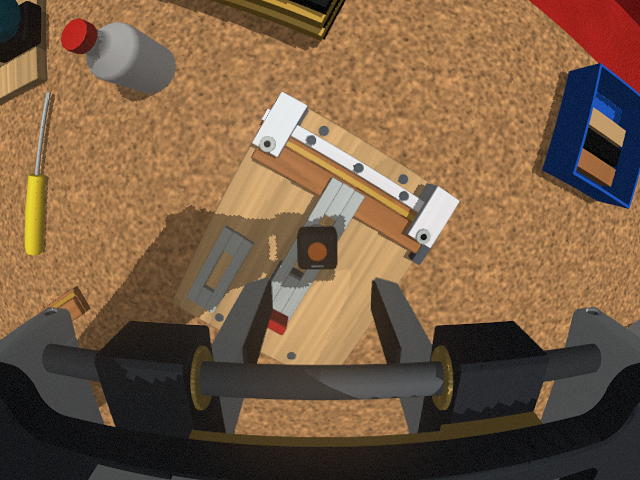

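Picture 8 shows the strap over the rail, the knob at (318,248) still square to the jaws, and the other things where they were. The robot is clear, so I'll hand in.

```bash
python3 -c "
from h import *
print(r.sign_off())"
```

```text
the job is handed in; nothing more can be done
None
```

The frame rail is clamped. The strap is fully forward and the knob is screwed down to about 0.24 N m, inside the 0.2–0.3 hand-tight range. I handed the job in at about 19 s of robot time; no verdict was reported.

- **Strap:** I pushed it by the red tab until it stopped moving while the force rose to about 8 N, against roughly 3 N of friction. Afterwards the tab measured 82–86 mm behind the knob's axis, against 85 mm expected at the stop.
- **Knob start:** The first 0.6 rad turned freely at no more than about 0.1 N m. The thread was not crossed, so no back-off was needed.
- **Knob tightening:** The torque began to rise about 2.07 rad clockwise of the start. I stopped at 2.27 rad, where the wrist moment and the last joint's torque agreed.
- **After release:** The torque readings fell to zero and the knob did not spring back. In the last wrist picture the strap was over the rail, the robot was clear, and everything in view looked undisturbed.

**Checks that were less clean:** While tightening, torque rose about half as fast per radian as stated. I put that down to give in the grip, so I stopped on torque rather than angle. In the last check, the offcut was not found in the top camera, though it shows in the wrist picture. The network's knob position also came out a few millimetres off, in a picture taken while the arm was still settling.

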